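Stack the desk organiser on its base

TASK

Put the round desk organiser together as one straight tower on its dark wooden base: the plain cup without partitions at the bottom, on it the cup split in two, on that the cup split in four, and the knobbed lid on top, each seated fully home in the one below. Leave the mug, the mouse, the stapler and the jar where they stand.

Things in the scene. Friction and masses are not known exactly. Their poses are not given: they have to be found in the camera images.
- base_mouth (a point): Base of the organiser, a low round dish of dark wood, fixed to the desk: 92 mm outside diameter, 18 mm high, with one round recess in the middle, 50 mm across and 13 mm deep. The point is the centre of the recess at rim height, 18 mm above the desk. (A bookshelf overhangs the rear of the desk, beyond x = 0.61 m, 0.475 m above it: keep the wrist clear.)
- plain_cup_center (a point): Loose grey plastic cup, 58 mm diameter, 70 mm high: straight body 60 mm high, wall 4 mm, mouth 50 mm across, over a foot 10 mm high, tapering downward from 46 to 35 mm across, which sits in the recess or cup below; then the body's shoulder rests on that rim. The tallest; nothing inside, no partition. Point: its centre, 35 mm above its underside, z up.
- halved_cup_center (a point): Loose grey plastic cup, 58 mm diameter, 60 mm high: straight body 50 mm high, wall 4 mm, mouth 50 mm across, over a foot 10 mm high, tapering downward from 46 to 35 mm across, which sits in the recess or cup below; then the body's shoulder rests on that rim. Middle height; one straight partition splits the inside in two (its top is 14 mm below the rim). Point: its centre, 30 mm above its underside, z up.
- quartered_cup_center (a point): Loose grey plastic cup, 58 mm diameter, 50 mm high: straight body 40 mm high, wall 4 mm, mouth 50 mm across, over a foot 10 mm high, tapering downward from 46 to 35 mm across, which sits in the recess or cup below; then the body's shoulder rests on that rim. The shortest; two crossed partitions split the inside in four (their tops are 14 mm below the rim). Point: its centre, 25 mm above its underside, z up.
- lid_center (a point): Loose grey plastic lid, 44 mm high: foot as on the cups (10 mm high, 46 to 35 mm across), on it a disc 58 mm in diameter and 12 mm thick, on that a round upright knob 22 mm high, 20 to 24 mm across, to hold it by. Point: its centre, 22 mm above its underside, on the axis at the top of the disc (11 mm below the middle of the knob), z up.
- mug_center (a point): Bystander: blue-grey mug with a handle, 95 mm high; the point is half-way up, about 16 mm from the axis of its round part.
- mouse_center (a point): Bystander: black computer mouse, 104x66x37 mm, loose; point at its centre.
- stapler_center (a point): Bystander: blue stapler, 34x141x46 mm, loose; point at its centre.
- parts_jar_center (a point): Bystander: small whitish jar with black lid, 52 mm diameter, 70 mm high, loose; point at its centre.

How it is judged:
At the end, for the whole second after the job is handed in: From the base up: plain, halved and quartered cup, then the lid; each upright (within 0.08 rad), its centre within 6 mm sideways of the one below (the plain cup: of the base's recess) and within 4 mm of its seated height (centres 43, 98, 143 and 180 mm above the desk), at rest (horizontal distance between plain_cup_center and base_mouth below 0.006 m and height (world z) of plain_cup_center between 0.039 and 0.047 m and angle between each of plain_cup_center, halved_cup_center, quartered_cup_center, lid_center's own z axis and vertical below 0.08 rad and linear speed of each of plain_cup, halved_cup, quartered_cup, lid below 0.02 m/s and horizontal distance between halved_cup_center and plain_cup_center below 0.006 m and height (world z) of halved_cup_center between 0.094 and 0.102 m and horizontal distance between quartered_cup_center and halved_cup_center below 0.006 m and height (world z) of quartered_cup_center between 0.139 and 0.147 m and horizontal distance between lid_center and quartered_cup_center below 0.006 m and height (world z) of lid_center between 0.176 and 0.184 m); the robot touches nothing.
It fails at once if the mug is displaced by more than 20 mm (distance of mug_center from where it was at the start of the episode above 0.02 m).
It fails at once if the mouse is displaced by more than 20 mm (distance of mouse_center from where it was at the start of the episode above 0.02 m).
It fails at once if the stapler is displaced by more than 20 mm (distance of stapler_center from where it was at the start of the episode above 0.02 m).
It fails at once if the jar is displaced by more than 20 mm (distance of parts_jar_center from where it was at the start of the episode above 0.02 m).
It also fails if it takes over 112 s, if anything falls off the work surface, if the arm or the gripper's body presses on something with over 40 N, if the wrist force passes 120 N, or if a joint passes its speed limit or range.

ROBOT

A 6-joint arm with a two-finger parallel gripper is mounted at the origin on a cart in front of the work surface, level with it; the furniture and walls round the work are solid. World frame = base frame: x ahead of the robot, y to its left, z up, the work surface at z = 0. Lengths are in m, angles in rad, forces in N, time in s.
With the tool pointing down it reaches from about 0.3 to 0.775 m from the base axis. Payload 14.6 kg.
Tool frame: the origin (TCP) lies midway between the tips of the shut fingers; the grasp point (between the pads) lies 19 mm behind it (ctrl.pinch_z is the distance from the TCP to the grasp point, in m); z points along the fingers, y is the line along which they close (so a half turn about z gives the same grasp; the last joint's range is limited). The gripper opens to 94 mm and grips with 3 to 60 N. Pads are 16 mm wide; open, the fingers measure 119 mm over their backs; the gripper's body (75 mm by 177 mm) begins 78 mm behind the grasp point.
Start: joints at [1.253, 0.3, 1.521, -0, 1.321, -0.067], TCP at [0.136, 0.533, 0.205] pointing down, gripper open.
Joint ranges: [-3.03, 3.03], [-0.79, 2.21], [0.23, 2.52], [-1.04, 4.18], [0, 3.07], [-2.55, 2.55]. Speed limits (rad/s): [2.22, 2.22, 2.57, 3.14, 3.14, 3.14].

INTERFACE

Orientations are given as [roll, pitch, yaw] about the fixed x, y, z axes, in that order (R = Rz(yaw) Ry(pitch) Rx(roll)).
In Python, from station import ctrl gives the robot as it stands.
- The arm moves only by the tool jog_arm, never from a script. Its argument "motion" is a list of rows, each a list of 7 numbers: the shift along the tool's x, y, z in m, then the turn, a rotation vector about the tool's x, y, z in rad, then the opening, from -1 (shut) to 1 (fully open). In form: [[tx, ty, tz, rx, ry, rz, gripper], ...]. A call has 1 to 5 rows; each row shifts and turns the commanded pose from where the row before left it, along the tool's axes as they then stand; what a row does not reach is not made up. A row lasts 1/10 s, in which the tool goes at most 50 mm and 8.59 degrees, less where a joint would pass 70% of its speed; a pose out of reach is approached as far as the arm can. A call is refused whole if a number of a shift passes 0.05 or a number of a turn 0.15, either way. A call with a gripper value outside its range is refused whole. The fingers move at their own pace and stop on an object; "squeeze" is the grip in N (left out, the last holds). Time passes only in rows, so rows that do not move let the fingers close. It gives the time, the measured TCP pose, the force, the opening and the grip force at its end, in the units of the state.
- ctrl.get_obs(): the state, without advancing time (a new reading comes with each control period).
- ctrl.camera(name): name is "side" or "top"; returns the picture (420x560x3 uint8, red, green, blue); there is no depth.
- ctrl.camera_model(name): a dict with "intrinsics" (3x3 intrinsics, pixels), "rvec" (rotation vector, rad) and "tvec" (3), from world to camera coordinates, as OpenCV has them. Camera axes: x right, y down, z forward; pixel columns grow to the right and rows downward; lengths in m; the calibration is good to about 2 mm. A picture is of the moment at which its call begins. camera_model takes no time and is no camera call.
- ctrl.hand_in(): hands the job in; it is judged then, once.
The state is a dict: "time_s": time; "qpos": joint angles; "joint_vel": joint speeds; "tau": joint torques, N m; "ee_pos": TCP position; "eef_rot": TCP orientation; "force": force on the tool from outside, world axes, zero at the start; "moment": the same for the moment, N m; "grip_width": finger opening in m; "grip_force": force on a finger pad.
Only numpy, scipy, OpenCV 4.12 (cv2) and the standard library are available. Lean on these libraries where they do the work, as an engineer would, in place of code of your own. Each camera call takes 0.05 s, during which the arm holds its last target. There are 200 camera calls.

## Working session

There is one attempt and no reset: what is moved stays moved. The work goes in short steps, Python scripts to look and compute and a tool call to move; the robot and the scene stay as the last step left them, time stands still between calls to the robot, and variables do not carry over. Pictures are saved under pics/ and viewed, at most 14 in all, crops included, and the job is handed in when it is done.

Besides the shell and the picture viewer there is one more tool, called after "Emit:" by a JSON object that holds its "op" and its "data", one argument or row to a line. jog_arm: Moves the arm, as the interface text tells. Its arguments: {"type":"object","properties":{"motion":{"type":"array"},"squeeze":{"type":"number"}},"required":["motion"]}

```bash
mkdir -p pics; python3 - <<'E'
from station import ctrl
import cv2,numpy as np
for n in("top","side"):
    im=ctrl.camera(n);cv2.imwrite(f"pics/{n}0.png",im[:,:,::-1])
    m=ctrl.camera_model(n);R=cv2.Rodrigues(np.array(m["rvec"]))[0];print(n,m["intrinsics"],-R.T@np.array(m["tvec"]).ravel(),R[2])
o=ctrl.get_obs();print(o)
E
```

```text
top [[419.08274541   0.         281.1523421 ]
 [  0.         419.08274541 212.0626437 ]
 [  0.           0.           1.        ]] [ 0.40019926 -0.0076694   1.2523822 ] [ 0.07212116  0.01425795 -0.99729396]
side [[384.04848898   0.         275.31222666]
 [  0.         384.04848898 216.66453027]
 [  0.           0.           1.        ]] [0.13297254 1.02832973 0.50397505] [ 0.30946628 -0.87923863 -0.36217406]
{'time_s': 0.1, 'qpos': array([ 1.25340547e+00,  3.00382429e-01,  1.52151498e+00, -5.03585808e-06,
        1.32070260e+00, -6.65908060e-02]), 'joint_vel': array([ 0.00147158, -0.00077721, -0.00187021, -0.00098791, -0.00066798,
       -0.00018938]), 'tau': array([ 7.44004956e-05, -5.32637823e+01, -3.53288090e+01,  7.09232851e-02,
        2.34537944e-02, -5.73966099e-05]), 'ee_pos': array([0.13642429, 0.5325695 , 0.20496293]), 'eef_rot': array([-3.14058721e+00, -6.21638237e-05,  2.89079382e+00]), 'force': array([-0.50876914, -0.29432606,  0.35019899]), 'moment': array([ 0.02479136, -0.00509918, -0.06731613]), 'grip_force': 0.0, 'grip_width': 0.09423444433556959}
```

View pics/top0.png

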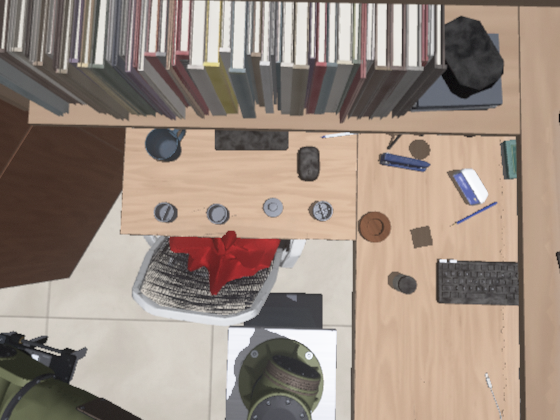

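View pics/side0.png

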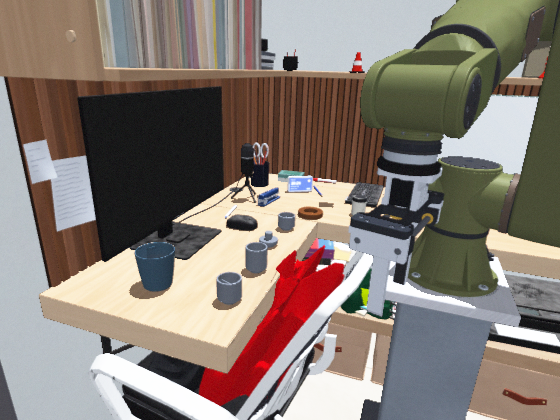

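The top view shows cups at (166,212), (218,214) and (321,211), the lid at (273,207) and the base at (375,227). The mug is at (163,145), the mouse at (309,163), the stapler at (404,162) and the jar at about (404,284). I'll zoom in to tell the cups apart.

```bash
cat > h.py <<'E'
import cv2,numpy as np
def cam(ctrl,n):
    m=ctrl.camera_model(n);return np.array(m["intrinsics"]),np.array(m["rvec"]).ravel(),np.array(m["tvec"]).ravel()
def ray(c,uv,z):
    K,r,t=c;R=cv2.Rodrigues(r)[0];o=-R.T@t;d=R.T@np.linalg.inv(K)@np.array([*uv,1.]);return o+d*(z-o[2])/d[2]
def proj(c,P):
    return cv2.projectPoints(np.atleast_2d(np.array(P,float)),c[1],c[2],c[0],None)[0][:,0]
E
python3 - <<'E'
import cv2,numpy as np
from station import ctrl
from h import *
t=cv2.imread("pics/top0.png");s=cv2.imread("pics/side0.png")
a=cv2.resize(t[185:250,140:400],None,fx=3,fy=3,interpolation=cv2.INTER_CUBIC)
b=cv2.resize(s[195:310,130:330],None,fx=3.4,fy=3.4,interpolation=cv2.INTER_CUBIC)
c=np.zeros((a.shape[0]+b.shape[0],800,3),np.uint8);c[:a.shape[0],:a.shape[1]]=a;c[a.shape[0]:,:b.shape[1]]=b
cv2.imwrite("pics/z.png",c[:600])
ct=cam(ctrl,"top");cs=cam(ctrl,"side")
for n,uv,z in[("c166",(166,212),.06),("c218",(218,214),.07),("lid",(273,207),.04),("c321",(321,211),.05),("base",(375,227),.018),("mug",(163,145),.09),("mouse",(309,163),.03),("stap",(404,162),.04),("jar",(406,284),.07)]:
    print(n,ray(ct,uv,z).round(3))
hsv=cv2.cvtColor(t,cv2.COLOR_BGR2HSV)
for p in[(166,212),(160,212),(218,214),(273,202),(321,203),(375,227),(375,216),(200,225),(250,180)]:print(p,hsv[p[1],p[0]])
E
```

```text
c166 [0.478 0.339 0.06 ]
c218 [0.476 0.188 0.07 ]
lid [0.502 0.034 0.04 ]
c321 [ 0.493 -0.105  0.05 ]
base [ 0.453 -0.267  0.018]
mug [0.666 0.348 0.09 ]
mouse [ 0.636 -0.068  0.03 ]
stap [ 0.643 -0.345  0.04 ]
jar [ 0.294 -0.344  0.07 ]
(166, 212) [135   7  77]
(160, 212) [111  24 151]
(218, 214) [111  22 162]
(273, 202) [113  20 156]
(321, 203) [116  14 125]
(375, 227) [ 11 118 127]
(375, 216) [ 10 119 131]
(200, 225) [ 14  64 202]
(250, 180) [ 14  66 210]
```

View pics/z.png

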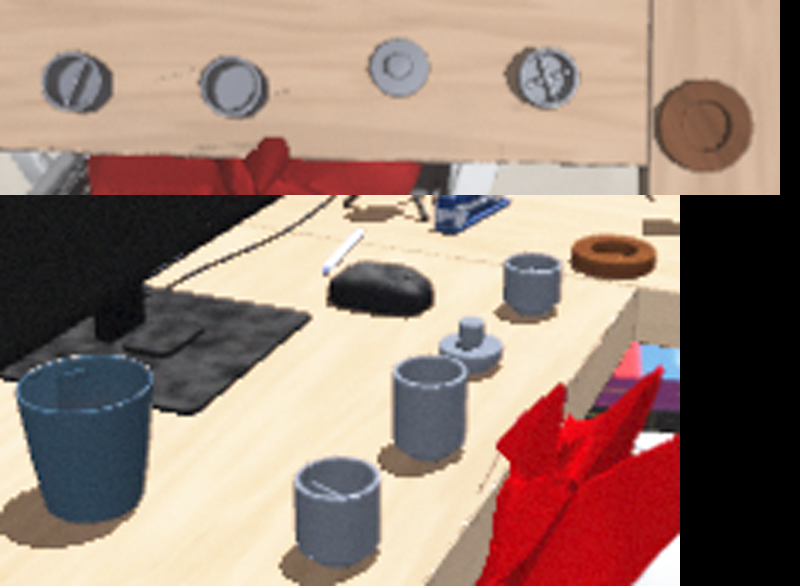

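Left to right in the top view: halved (166,212), plain (218,214), lid (273,207), quartered (321,211), then the base (375,227). Next I'll refine their positions using masks in both views.

```bash
cat > meas.py <<'E'
from h import *
def blob(im,uv,half,brown=False):
    h=cv2.cvtColor(im,cv2.COLOR_BGR2HSV).astype(int)
    m=((h[...,0]<16)&(h[...,1]>95)&(h[...,2]>60)) if brown else ((h[...,0]>85)&(h[...,0]<160)&(h[...,1]<110))
    x,y=uv;k=np.zeros(m.shape,np.uint8);k[y-half:y+half,x-half:x+half]=m[y-half:y+half,x-half:x+half]
    k=cv2.morphologyEx(k,cv2.MORPH_OPEN,np.ones((2,2),np.uint8))
    c=max(cv2.findContours(k,0,2)[0],key=cv2.contourArea);hu=cv2.convexHull(c)
    M=cv2.moments(hu);return np.array([M["m10"],M["m01"]])/M["m00"],M["m00"],cv2.boundingRect(hu)
def tri(ca,a,cb,b):
    P=[c[0]@np.c_[cv2.Rodrigues(c[1])[0],c[2]] for c in(ca,cb)]
    X=cv2.triangulatePoints(P[0],P[1],a.reshape(2,1),b.reshape(2,1)).ravel();return X[:3]/X[3]
E
python3 - <<'E'
from station import ctrl
from meas import *
t=cv2.imread("pics/top0.png");s=cv2.imread("pics/side0.png")
ct=cam(ctrl,"top");cs=cam(ctrl,"side")
for n,a,ha,b,hb,z,br in[("halved",(166,212),16,(229,288),20,.03,0),("plain",(218,214),16,(256,257),20,.035,0),("lid",(273,207),16,(268,240),14,.018,0),("quart",(321,211),16,(287,222),13,.025,0),("base",(375,227),24,(311,213),16,.01,1)]:
    A,aa,ra=blob(t,a,ha,br);B,ab,rb=blob(s,b,hb,br)
    print(n,A.round(1),aa,ra,B.round(1),ab,rb,"tri",tri(ct,A,cs,B).round(4),"top@.6h",ray(ct,A,z*1.3).round(4),"side",ray(cs,B,z).round(4))
E
```

```text
halved [165.4 213.3] 308.0 (155, 204, 22, 19) [229.8 288.4] 676.5 (218, 273, 25, 33) tri [0.4764 0.3487 0.0319] top@.6h [0.4757 0.3466 0.039 ] side [0.478 0.346 0.03 ]
plain [218.1 214.5] 304.5 (208, 205, 21, 20) [260.1 254.4] 778.5 (247, 238, 30, 36) tri [0.4718 0.1904 0.0463] top@.6h [0.4756 0.1918 0.0455] side [0.4752 0.1693 0.035 ]
lid [273.7 208. ] 255.5 (265, 199, 19, 19) [266.  243.8] 347.5 (255, 232, 24, 23) tri [0.5057 0.034  0.0014] top@.6h [0.5004 0.0322 0.0234] side [0.4976 0.0675 0.018 ]
quart [322.9 212. ] 268.5 (314, 203, 20, 19) [287.  221.7] 228.5 (279, 214, 17, 17) tri [ 0.4924 -0.1128  0.0225] top@.6h [ 0.4916 -0.1119  0.0325] side [ 0.4907 -0.1069  0.025 ]
base [375.3 227.5] 703.0 (360, 213, 31, 30) [310.9 213.9] 257.0 (299, 208, 25, 13) tri [ 0.4513 -0.2712  0.0021] top@.6h [ 0.4512 -0.2689  0.013 ] side [ 0.446  -0.2509  0.01  ]
```

Emit:
{"op": "jog_arm", "data": {
  "motion": [
    [0, 0, 0, 0, 0, -0.125, 1],
    [0, 0, 0, 0, 0, -0.125, 1],
    [0, 0, 0, 0, 0, 0, 1]
  ]
}}

```text
time_s: 0.4
ee_pos: [0.1365, 0.5327, 0.2051]
eef_rot: [-3.141, -0.0, -3.14]
force: [0.5, -0.6, -0.5]
grip_width: 0.0943
grip_force: 0.0
```

Emit:
{"op": "jog_arm", "data": {
  "motion": [
    [-0.034, -0.034, 0, 0, 0, 0, 1],
    [-0.034, -0.034, 0, 0, 0, 0, 1],
    [-0.034, -0.034, 0, 0, 0, 0, 1],
    [-0.034, -0.034, 0, 0, 0, 0, 1],
    [-0.034, -0.034, 0, 0, 0, 0, 1]
  ]
}}

```text
time_s: 0.9
ee_pos: [0.3073, 0.3611, 0.2055]
eef_rot: [3.142, 0.0, 3.137]
force: [-0.0, 0.1, 0.3]
grip_width: 0.094
grip_force: 0.0
```

Emit:
{"op": "jog_arm", "data": {
  "motion": [
    [-0.034, -0.034, 0, 0, 0, 0, 1],
    [-0.034, -0.034, 0, 0, 0, 0, 1],
    [-0.034, -0.034, 0, 0, 0, 0, 1],
    [-0.034, -0.034, 0, 0, 0, 0, 1],
    [0, 0, 0, 0, 0, 0, 1]
  ]
}}

```text
time_s: 1.4
ee_pos: [0.4449, 0.223, 0.2051]
eef_rot: [-3.141, 0.0, 3.132]
force: [-0.2, 1.8, 1.0]
grip_width: 0.0939
grip_force: 0.0
```

Emit:
{"op": "jog_arm", "data": {
  "motion": [
    [-0.03, -0.032, 0.03, 0, 0, 0, 1],
    [0, 0, 0.04, 0, 0, 0, 1],
    [0, 0, 0.04, 0, 0, 0, 1],
    [0, 0, 0.02, 0, 0, 0, 1],
    [0, 0, 0, 0, 0, 0, 1]
  ]
}}

```text
time_s: 1.9
ee_pos: [0.4687, 0.1963, 0.0746]
eef_rot: [-3.14, -0.005, 3.138]
force: [0.7, -0.4, 0.7]
grip_width: 0.0941
grip_force: 0.0
```

```bash
python3 - <<'E'
from station import ctrl
import cv2,numpy as np
from h import *
t=ctrl.camera("top")[:,:,::-1];s=ctrl.camera("side")[:,:,::-1]
a=cv2.resize(t[150:260,160:280],None,fx=3.3,fy=3.3,interpolation=2);b=cv2.resize(s[190:300,200:320],None,fx=3.3,fy=3.3,interpolation=2)
cv2.imwrite("pics/p1.png",np.hstack([a,b]));o=ctrl.get_obs();print(o["ee_pos"],o["qpos"])
E
```

```text
[0.47053984 0.19686223 0.07796215] [ 3.24415523e-01  3.59478219e-01  1.76386804e+00  2.81594330e-05
  1.01795781e+00 -1.24418932e+00]
```

View pics/p1.png

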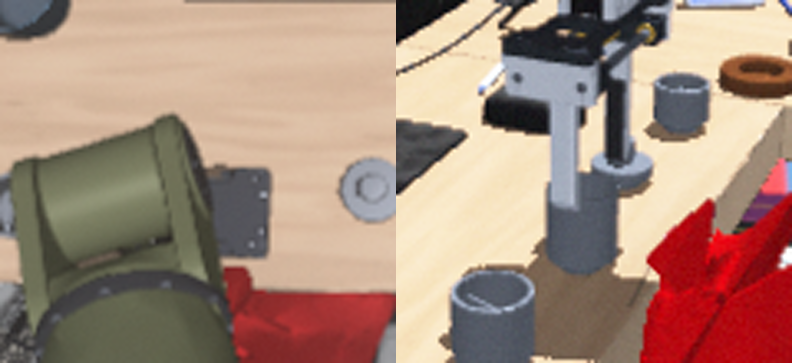

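The fingers straddle the plain cup: the near finger sits over it at (565,150) in the crop, and nothing else is close. I'll correct the small residue, go down and grip.

Emit:
{"op": "jog_arm", "data": {
  "motion": [
    [-0.0045, -0.006, 0, 0, 0, 0, 1],
    [0, 0, 0.026, 0, 0, 0, 1],
    [0, 0, 0.026, 0, 0, 0, 1],
    [0, 0, 0, 0, 0, 0, 1]
  ]
}}

```text
time_s: 2.4
ee_pos: [0.4742, 0.1898, 0.024]
eef_rot: [-3.141, -0.003, 3.14]
force: [0.2, 0.2, 0.3]
grip_width: 0.0936
grip_force: 0.0
```

Emit:
{"op": "jog_arm", "data": {
  "motion": [
    [0, 0, 0, 0, 0, 0, -1],
    [0, 0, 0, 0, 0, 0, -1],
    [0, 0, 0, 0, 0, 0, -1],
    [0, 0, 0, 0, 0, 0, -1],
    [0, 0, 0, 0, 0, 0, -1]
  ],
  "squeeze": 12
}}

```text
time_s: 2.9
ee_pos: [0.4752, 0.1906, 0.0258]
eef_rot: [3.141, 0.001, 3.141]
force: [0.1, 1.0, 2.4]
grip_width: 0.0576
grip_force: 11.5
```

Emit:
{"op": "jog_arm", "data": {
  "motion": [
    [0, 0, 0, 0, 0, 0, -1],
    [0, 0, 0, 0, 0, 0, -1],
    [0, 0, 0, 0, 0, 0, -1]
  ]
}}

```text
time_s: 3.2
ee_pos: [0.4753, 0.1906, 0.0257]
eef_rot: [3.141, 0.001, 3.141]
force: [-0.7, 0.6, 6.5]
grip_width: 0.0573
grip_force: 11.9
```

Emit:
{"op": "jog_arm", "data": {
  "motion": [
    [0, 0, -0.02, 0, 0, 0, -1],
    [0, 0, -0.03, 0, 0, 0, -1],
    [0, 0, -0.04, 0, 0, 0, -1],
    [0, 0, -0.03, 0, 0, 0, -1],
    [0, 0, 0, 0, 0, 0, -1]
  ]
}}

```text
time_s: 3.7
ee_pos: [0.4764, 0.1909, 0.149]
eef_rot: [3.14, 0.006, 3.141]
force: [0.3, 0.9, -1.5]
grip_width: 0.0574
grip_force: 11.8
```

Emit:
{"op": "jog_arm", "data": {
  "motion": [
    [0.002, -0.03, 0, 0, 0, 0, -1],
    [0.002, -0.03, 0, 0, 0, 0, -1],
    [0.002, -0.03, 0, 0, 0, 0, -1],
    [0.002, -0.03, 0, 0, 0, 0, -1],
    [0.002, -0.03, 0, 0, 0, 0, -1]
  ]
}}

```text
time_s: 4.2
ee_pos: [0.464, 0.0392, 0.144]
eef_rot: [-3.141, -0.002, 3.141]
force: [1.7, 1.0, -1.1]
grip_width: 0.0575
grip_force: 11.8
```

Emit:
{"op": "jog_arm", "data": {
  "motion": [
    [0.002, -0.03, 0, 0, 0, 0, -1],
    [0.002, -0.03, 0, 0, 0, 0, -1],
    [0.002, -0.03, 0, 0, 0, 0, -1],
    [0.002, -0.03, 0, 0, 0, 0, -1],
    [0.002, -0.03, 0, 0, 0, 0, -1]
  ]
}}

```text
time_s: 4.7
ee_pos: [0.4539, -0.1107, 0.1441]
eef_rot: [3.141, -0.002, 3.141]
force: [1.6, -0.1, -1.5]
grip_width: 0.0573
grip_force: 11.8
```

Emit:
{"op": "jog_arm", "data": {
  "motion": [
    [0.002, -0.03, 0, 0, 0, 0, -1],
    [0.002, -0.03, 0, 0, 0, 0, -1],
    [0, -0.03, 0, 0, 0, 0, -1],
    [0, -0.03, 0, 0, 0, 0, -1],
    [0, -0.03, 0, 0, 0, 0, -1]
  ]
}}

```text
time_s: 5.2
ee_pos: [0.4499, -0.2606, 0.1439]
eef_rot: [3.141, -0.002, 3.141]
force: [0.5, -0.0, -1.3]
grip_width: 0.0572
grip_force: 11.8
```

Emit:
{"op": "jog_arm", "data": {
  "motion": [
    [0, -0.01, 0, 0, 0, 0, -1],
    [0, 0, 0, 0, 0, 0, -1],
    [0, 0, 0, 0, 0, 0, -1]
  ]
}}

```text
time_s: 5.5
ee_pos: [0.4504, -0.2687, 0.1445]
eef_rot: [3.141, -0.001, 3.141]
force: [-0.7, -0.4, -1.1]
grip_width: 0.0575
grip_force: 11.8
```

Emit:
{"op": "jog_arm", "data": {
  "motion": [
    [0, 0, 0.03, 0, 0, 0, -1],
    [0, 0, 0.03, 0, 0, 0, -1],
    [0, 0, 0.03, 0, 0, 0, -1],
    [0, 0, 0, 0, 0, 0, -1],
    [0, 0, 0, 0, 0, 0, -1]
  ]
}}

```text
time_s: 6.0
ee_pos: [0.4509, -0.2689, 0.0559]
eef_rot: [3.141, -0.0, -3.141]
force: [0.1, -0.3, -0.7]
grip_width: 0.0574
grip_force: 11.8
```

```bash
python3 - <<'E'
from station import ctrl
import cv2,numpy as np
from h import *
t=ctrl.camera("top")[:,:,::-1];s=ctrl.camera("side")[:,:,::-1]
a=cv2.resize(t[185:265,335:415],None,fx=5,fy=5,interpolation=2);b=cv2.resize(s[165:245,270:350],None,fx=5,fy=5,interpolation=2)
cv2.imwrite("pics/p2.png",np.hstack([a,b]));o=ctrl.get_obs();print(o["ee_pos"])
E
```

```text
[ 0.45142659 -0.26960314  0.05696235]
```

View pics/p2.png

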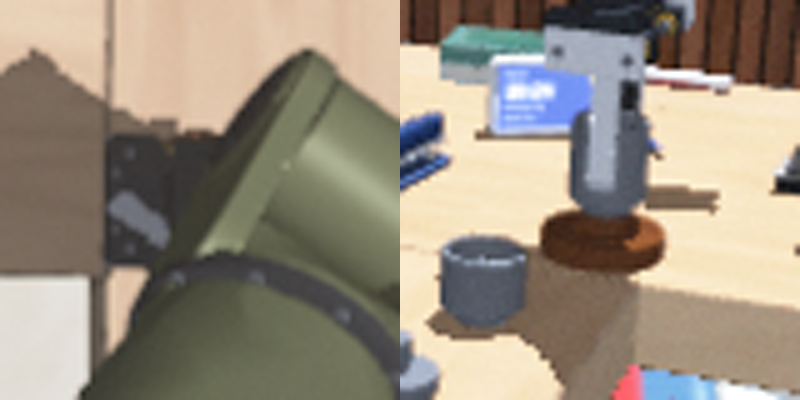

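The side crop shows the plain cup at about (609,165) above the base at about (603,240), so it's centred to within about 1 px. I'll shift +1 mm in x and lower it.

Emit:
{"op": "jog_arm", "data": {
  "motion": [
    [-0.001, 0, 0.005, 0, 0, 0, -1],
    [0, 0, 0.005, 0, 0, 0, -1],
    [0, 0, 0.004, 0, 0, 0, -1],
    [0, 0, 0.003, 0, 0, 0, -1],
    [0, 0, 0, 0, 0, 0, -1]
  ]
}}

```text
time_s: 6.6
ee_pos: [0.4514, -0.2695, 0.0377]
eef_rot: [3.141, -0.001, 3.141]
force: [-0.1, -0.4, -1.8]
grip_width: 0.0571
grip_force: 11.8
```

Emit:
{"op": "jog_arm", "data": {
  "motion": [
    [0, 0, 0.002, 0, 0, 0, -1],
    [0, 0, 0.001, 0, 0, 0, -1],
    [0, 0, 0.001, 0, 0, 0, -1],
    [0, 0, 0, 0, 0, 0, -1]
  ]
}}

```text
time_s: 7.0
ee_pos: [0.452, -0.2691, 0.0349]
eef_rot: [3.141, 0.001, 3.141]
force: [-0.5, 8.3, 8.4]
grip_width: 0.0572
grip_force: 11.9
```

Emit:
{"op": "jog_arm", "data": {
  "motion": [
    [0, 0.001, 0, 0, 0, 0, -1],
    [0, 0, 0, 0, 0, 0, 1],
    [0, 0, 0, 0, 0, 0, 1],
    [0, 0, 0, 0, 0, 0, 1],
    [0, 0, 0, 0, 0, 0, 1]
  ]
}}

```text
time_s: 7.5
ee_pos: [0.4515, -0.2687, 0.0342]
eef_rot: [-3.142, -0.0, 3.141]
force: [0.2, -0.3, -0.4]
grip_width: 0.0861
grip_force: 0.0
```

Emit:
{"op": "jog_arm", "data": {
  "motion": [
    [0, 0, 0, 0, 0, 0, 1],
    [0, 0, -0.04, 0, 0, 0, 1],
    [0, 0, -0.05, 0, 0, 0, 1],
    [0, 0, -0.05, 0, 0, 0, 1],
    [0, 0, 0, 0, 0, 0, 1]
  ]
}}

```text
time_s: 8.0
ee_pos: [0.4536, -0.27, 0.1808]
eef_rot: [-3.136, 0.009, 3.141]
force: [0.4, -0.4, -0.6]
grip_width: 0.094
grip_force: 0.0
```

Emit:
{"op": "jog_arm", "data": {
  "motion": [
    [0, 0.035, 0, 0, 0, 0, 1],
    [0, 0.035, 0, 0, 0, 0, 1],
    [0, 0.035, 0, 0, 0, 0, 1],
    [0, 0.035, 0, 0, 0, 0, 1],
    [0, 0.035, 0, 0, 0, 0, 1]
  ]
}}

```text
time_s: 8.5
ee_pos: [0.4514, -0.0923, 0.1739]
eef_rot: [3.142, -0.0, 3.141]
force: [0.3, -1.0, 0.3]
grip_width: 0.0939
grip_force: 0.0
```

Emit:
{"op": "jog_arm", "data": {
  "motion": [
    [0, 0.035, 0, 0, 0, 0, 1],
    [0, 0.035, 0, 0, 0, 0, 1],
    [0, 0.035, 0, 0, 0, 0, 1],
    [0, 0.035, 0, 0, 0, 0, 1],
    [0, 0.035, 0, 0, 0, 0, 1]
  ]
}}

```text
time_s: 9.0
ee_pos: [0.4516, 0.0828, 0.1739]
eef_rot: [-3.142, -0.0, 3.141]
force: [0.4, -0.4, 0.3]
grip_width: 0.094
grip_force: 0.0
```

Emit:
{"op": "jog_arm", "data": {
  "motion": [
    [0, 0.035, 0, 0, 0, 0, 1],
    [0, 0.035, 0, 0, 0, 0, 1],
    [0, 0.035, 0, 0, 0, 0, 1],
    [0, 0.035, 0, 0, 0, 0, 1],
    [0, 0.035, 0, 0, 0, 0, 1]
  ]
}}

```text
time_s: 9.5
ee_pos: [0.4517, 0.2579, 0.1738]
eef_rot: [-3.141, -0.0, 3.141]
force: [0.0, -1.0, -0.2]
grip_width: 0.094
grip_force: 0.0
```

```bash
python3 - <<'E'
from station import ctrl
from meas import *
t=ctrl.camera("top")[:,:,::-1].copy();s=ctrl.camera("side")[:,:,::-1].copy()
ct=cam(ctrl,"top");cs=cam(ctrl,"side")
a=cv2.resize(t[185:265,335:415],None,fx=5,fy=5,interpolation=2);b=cv2.resize(s[165:245,270:350],None,fx=5,fy=5,interpolation=2)
cv2.imwrite("pics/p3.png",np.hstack([a,b]));o=ctrl.get_obs();print(o["ee_pos"],o["time_s"])
A,aa,ra=blob(t,(375,227),14);B,ab,rb=blob(s,(311,200),16);print(A,aa,ra,B,ab,rb,tri(ct,A,cs,B),ray(ct,A,.06))
print(proj(ct,[[.452,-.268,.078]]),proj(cs,[[.452,-.268,.048]]))
E
```

```text
[0.4514802  0.25935524 0.1735322 ] 9.6
[379.40136054 227.15027829] 269.5 (371, 217, 19, 20) [311.86613651 203.46653413] 251.5 (305, 194, 15, 20) [ 0.45115282 -0.27449569  0.04192853] [ 0.45066528 -0.27044889  0.06      ]
[[379.95330816 226.41453116]] [[311.19427788 202.39574648]]
```

View pics/p3.png

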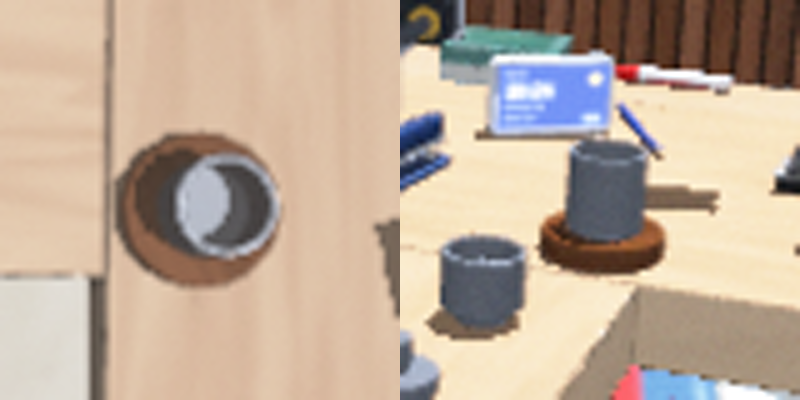

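The plain cup stands upright and centred in the base, with its rim at crop (226,206), which matches the expected seated pixel. The halved cup is next.

Emit:
{"op": "jog_arm", "data": {
  "motion": [
    [-0.0125, 0.03, 0, 0, 0, 0, 1],
    [-0.0125, 0.03, 0, 0, 0, 0, 1],
    [0, 0.0276, 0, 0, 0, 0, 1],
    [0, 0, 0, 0, 0, 0, 1],
    [0, 0, 0, 0, 0, 0, 1]
  ]
}}

```text
time_s: 10.1
ee_pos: [0.4769, 0.3436, 0.1735]
eef_rot: [-3.141, -0.001, 3.141]
force: [-0.2, 0.1, -0.1]
grip_width: 0.0943
grip_force: 0.0
```

Emit:
{"op": "jog_arm", "data": {
  "motion": [
    [0, 0, 0.03, 0, 0, 0, 1],
    [0, 0, 0.03, 0, 0, 0, 1],
    [0, 0, 0.03, 0, 0, 0, 1],
    [0, 0, 0.02, 0, 0, 0, 1],
    [0, 0, 0, 0, 0, 0, 1]
  ]
}}

```text
time_s: 10.6
ee_pos: [0.476, 0.342, 0.0617]
eef_rot: [-3.139, -0.004, 3.14]
force: [-0.2, -0.3, 0.2]
grip_width: 0.0939
grip_force: 0.0
```

```bash
python3 - <<'E'
from station import ctrl
from meas import *
s=ctrl.camera("side")[:,:,::-1].copy()
b=cv2.resize(s[220:320,170:290],None,fx=4,fy=4,interpolation=2)
cv2.imwrite("pics/p4.png",b);o=ctrl.get_obs();print(o["ee_pos"],o["qpos"])
E
```

```text
[0.47688795 0.3427648  0.06376865] [ 5.60885252e-01  5.31370575e-01  1.54498218e+00 -1.09449204e-04
  1.06712727e+00 -1.00809652e+00]
```

View pics/p4.png

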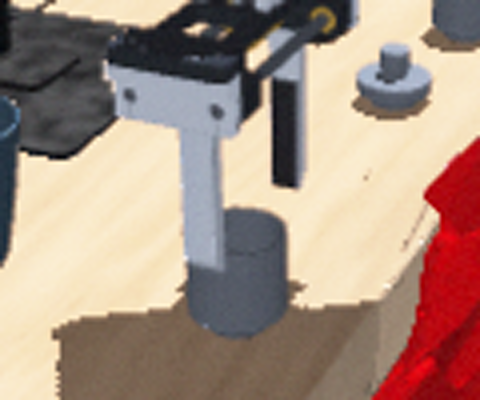

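The near finger is at (205,230) and the cup at (237,270). That offset is what perspective predicts for a centred straddle. Lowering and gripping.

Emit:
{"op": "jog_arm", "data": {
  "motion": [
    [0, 0.004, 0.01, 0, 0, 0, 1],
    [0, 0, 0.018, 0, 0, 0, 1],
    [0, 0, 0.015, 0, 0, 0, 1],
    [0, 0, 0, 0, 0, 0, 1],
    [0, 0, 0, 0, 0, 0, -1]
  ]
}}

```text
time_s: 11.15
ee_pos: [0.4772, 0.3481, 0.0216]
eef_rot: [3.142, 0.0, 3.141]
force: [-0.3, -0.2, 0.5]
grip_width: 0.0888
grip_force: 0.0
```

Emit:
{"op": "jog_arm", "data": {
  "motion": [
    [0, 0, 0, 0, 0, 0, -1],
    [0, 0, 0, 0, 0, 0, -1],
    [0, 0, 0, 0, 0, 0, -1],
    [0, 0, 0, 0, 0, 0, -1],
    [0, 0, 0, 0, 0, 0, -1]
  ]
}}

```text
time_s: 11.65
ee_pos: [0.4772, 0.3481, 0.0216]
eef_rot: [3.141, 0.0, 3.141]
force: [-0.6, -0.1, 3.0]
grip_width: 0.0586
grip_force: 12.0
```

Emit:
{"op": "jog_arm", "data": {
  "motion": [
    [0, 0, -0.02, 0, 0, 0, -1],
    [0, 0, -0.03, 0, 0, 0, -1],
    [0, 0, -0.04, 0, 0, 0, -1],
    [0, 0, -0.04, 0, 0, 0, -1],
    [0, 0, -0.02, 0, 0, 0, -1]
  ]
}}

```text
time_s: 12.15
ee_pos: [0.4777, 0.3484, 0.1748]
eef_rot: [3.14, 0.003, 3.141]
force: [0.2, 0.2, -1.4]
grip_width: 0.0579
grip_force: 12.0
```

Emit:
{"op": "jog_arm", "data": {
  "motion": [
    [0.002, -0.03, 0, 0, 0, 0, -1],
    [0.002, -0.03, 0, 0, 0, 0, -1],
    [0.002, -0.03, 0, 0, 0, 0, -1],
    [0.002, -0.03, 0, 0, 0, 0, -1],
    [0.002, -0.03, 0, 0, 0, 0, -1]
  ]
}}

```text
time_s: 12.65
ee_pos: [0.4666, 0.1968, 0.1711]
eef_rot: [-3.141, -0.0, 3.141]
force: [0.0, 0.2, -0.8]
grip_width: 0.0583
grip_force: 12.0
```

Emit:
{"op": "jog_arm", "data": {
  "motion": [
    [0.002, -0.03, 0, 0, 0, 0, -1],
    [0.002, -0.03, 0, 0, 0, 0, -1],
    [0.002, -0.03, 0, 0, 0, 0, -1],
    [0.002, -0.03, 0, 0, 0, 0, -1],
    [0.002, -0.03, 0, 0, 0, 0, -1]
  ]
}}

```text
time_s: 13.15
ee_pos: [0.4564, 0.0468, 0.1712]
eef_rot: [-3.142, -0.0, 3.141]
force: [0.2, -0.4, -1.6]
grip_width: 0.058
grip_force: 12.0
```

Emit:
{"op": "jog_arm", "data": {
  "motion": [
    [0.002, -0.03, 0, 0, 0, 0, -1],
    [0.002, -0.03, 0, 0, 0, 0, -1],
    [0, -0.03, 0, 0, 0, 0, -1],
    [0, -0.03, 0, 0, 0, 0, -1],
    [0, -0.03, 0, 0, 0, 0, -1]
  ]
}}

```text
time_s: 13.65
ee_pos: [0.4524, -0.1032, 0.1712]
eef_rot: [-3.142, -0.0, 3.141]
force: [0.7, 0.0, 0.3]
grip_width: 0.0583
grip_force: 12.0
```

Emit:
{"op": "jog_arm", "data": {
  "motion": [
    [0, -0.03, 0, 0, 0, 0, -1],
    [0, -0.03, 0, 0, 0, 0, -1],
    [0, -0.03, 0, 0, 0, 0, -1],
    [0, -0.03, 0, 0, 0, 0, -1],
    [0, -0.03, 0, 0, 0, 0, -1]
  ]
}}

```text
time_s: 14.15
ee_pos: [0.4523, -0.2532, 0.1711]
eef_rot: [3.141, -0.0, 3.141]
force: [0.2, 0.6, -1.2]
grip_width: 0.0584
grip_force: 12.0
```

Emit:
{"op": "jog_arm", "data": {
  "motion": [
    [0, -0.016, 0, 0, 0, 0, -1],
    [0, 0, 0, 0, 0, 0, -1],
    [0, 0, 0, 0, 0, 0, -1],
    [0, 0, 0, 0, 0, 0, -1]
  ]
}}

```text
time_s: 14.55
ee_pos: [0.4527, -0.267, 0.1713]
eef_rot: [3.141, -0.0, -3.142]
force: [-0.0, 0.7, -2.3]
grip_width: 0.0581
grip_force: 12.0
```

Emit:
{"op": "jog_arm", "data": {
  "motion": [
    [0.0007, -0.001, 0.02, 0, 0, 0, -1],
    [0, 0, 0.02, 0, 0, 0, -1],
    [0, 0, 0.018, 0, 0, 0, -1],
    [0, 0, 0.008, 0, 0, 0, -1],
    [0, 0, 0, 0, 0, 0, -1]
  ]
}}

```text
time_s: 15.05
ee_pos: [0.4517, -0.2682, 0.1047]
eef_rot: [3.141, -0.001, -3.142]
force: [0.1, -0.6, -1.7]
grip_width: 0.0582
grip_force: 12.0
```

```bash
python3 - <<'E'
from station import ctrl
from meas import *
s=ctrl.camera("side")[:,:,::-1].copy()
b=cv2.resize(s[155:235,270:350],None,fx=6,fy=6,interpolation=2)
cv2.imwrite("pics/p5.png",b);o=ctrl.get_obs();print(o["ee_pos"],o["force"])
E
```

```text
[ 0.45208331 -0.26856618  0.10556122] [ 0.57427391  0.0185126  -0.26589966]
```

View pics/p5.png

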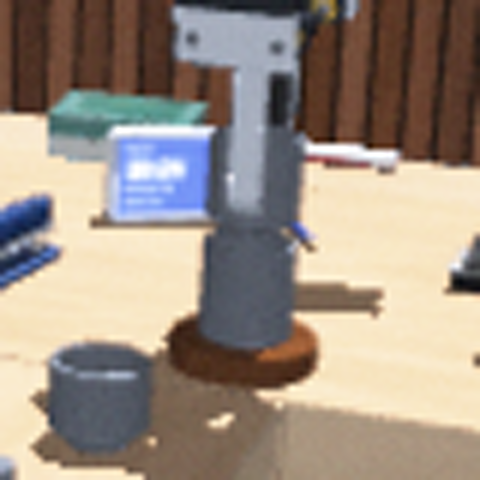

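```bash
python3 - <<'E'
from station import ctrl
from meas import *
cs=cam(ctrl,"side");o=ctrl.get_obs()["ee_pos"];print(o)
s=ctrl.camera("side")[:,:,::-1].copy()
for z in(.03,.048,.066,.095,.11,.125):
    u,v=proj(cs,[[.452,-.268,z]])[0]
    g=cv2.cvtColor(s,cv2.COLOR_BGR2HSV)[int(round(v)),290:335]
    print(z,round(u,2),round(v,1),"".join("#" if 85<h<160 and S<75 and V<190 else "." for h,S,V in g),g[8:32,2])
E
```

```text
[ 0.45208331 -0.26856618  0.10556122]
0.03 310.89 207.0 .............###############................. [248 248 246 196 149  79  87  91  93  99 103 105 100 104 102 102  98 100
  97  93 143 244 244 244]
0.048 311.19 202.4 ..............###############................ [249 249 249 248 244 163  83  89  98  98 100 102 104 102 100 102 100 103
  97  96  95 136 167 168]
0.066 311.51 197.7 ..............###############................ [249 249 249 250 248 214  83  89  88  96  97 102 100 101 106 102 101  98
 101  99 101 178 249 249]
0.095 312.01 190.1 ..............###############................ [246 240 242 241 242 238 159  90  94  99 106 114 116 127 125 118 100 105
  96  98  96 130 234 248]
0.11 312.28 186.1 ...............##############................ [252 247 246 246 246 239 128  87  88 118 188 189 187 189 183 156 101 103
  99  96  97 109 203 246]
0.125 312.55 182.1 ...............#####..########............... [254 255 253 248 247 243 207  81  94 111 173 189 190 190 185 162 118 102
  98 102  93  97 159 238]
```

The upper and lower cup axes agree to within about 0.1 px. Lowering.

Emit:
{"op": "jog_arm", "data": {
  "motion": [
    [0, 0, 0.005, 0, 0, 0, -1],
    [0, 0, 0.004, 0, 0, 0, -1],
    [0, 0, 0.003, 0, 0, 0, -1],
    [0, 0, 0.002, 0, 0, 0, -1],
    [0, 0, 0, 0, 0, 0, -1]
  ]
}}

```text
time_s: 15.65
ee_pos: [0.4518, -0.2689, 0.0909]
eef_rot: [3.141, -0.0, 3.141]
force: [-0.6, -1.3, -1.5]
grip_width: 0.0583
grip_force: 12.0
```

Emit:
{"op": "jog_arm", "data": {
  "motion": [
    [0, 0, 0.001, 0, 0, 0, -1],
    [0, 0, 0.001, 0, 0, 0, -1],
    [0, 0, 0, 0, 0, 0, -1]
  ]
}}

```text
time_s: 15.95
ee_pos: [0.452, -0.2689, 0.0895]
eef_rot: [3.142, 0.0, 3.141]
force: [-1.4, 1.9, 2.8]
grip_width: 0.0582
grip_force: 12.0
```

Emit:
{"op": "jog_arm", "data": {
  "motion": [
    [0, 0, 0, 0, 0, 0, 1],
    [0, 0, 0, 0, 0, 0, 1],
    [0, 0, 0, 0, 0, 0, 1],
    [0, 0, 0, 0, 0, 0, 1],
    [0, 0, 0, 0, 0, 0, 1]
  ]
}}

```text
time_s: 16.45
ee_pos: [0.4519, -0.269, 0.0892]
eef_rot: [-3.142, -0.0, 3.141]
force: [-0.2, 0.9, 0.7]
grip_width: 0.0927
grip_force: 0.0
```

Emit:
{"op": "jog_arm", "data": {
  "motion": [
    [0, 0, -0.03, 0, 0, 0, 1],
    [0, 0, -0.03, 0, 0, 0, 1],
    [0, 0, -0.03, 0, 0, 0, 1],
    [0, 0, 0, 0, 0, 0, 1],
    [0, 0, 0, 0, 0, 0, 1]
  ]
}}

```text
time_s: 16.95
ee_pos: [0.4519, -0.269, 0.1792]
eef_rot: [-3.141, 0.0, 3.141]
force: [-0.1, -1.0, -0.8]
grip_width: 0.0941
grip_force: 0.0
```

Emit:
{"op": "jog_arm", "data": {
  "motion": [
    [-0.01, 0.03, 0, 0, 0, 0, 1],
    [-0.01, 0.03, 0, 0, 0, 0, 1],
    [-0.01, 0.03, 0, 0, 0, 0, 1],
    [-0.01, 0.03, 0, 0, 0, 0, 1],
    [0, 0.036, 0, 0, 0, 0, 1]
  ]
}}

```text
time_s: 17.45
ee_pos: [0.4921, -0.1119, 0.1776]
eef_rot: [3.141, -0.002, 3.14]
force: [-0.4, -0.4, -0.2]
grip_width: 0.0942
grip_force: 0.0
```

Emit:
{"op": "jog_arm", "data": {
  "motion": [
    [0, 0, 0, 0, 0, 0, 1],
    [0, 0, 0.03, 0, 0, 0, 1],
    [0, 0, 0.03, 0, 0, 0, 1],
    [0, 0, 0.03, 0, 0, 0, 1],
    [0, 0, 0.025, 0, 0, 0, 1]
  ]
}}

```text
time_s: 17.95
ee_pos: [0.4909, -0.1132, 0.0616]
eef_rot: [3.141, -0.003, 3.141]
force: [1.1, -0.4, -0.2]
grip_width: 0.0941
grip_force: 0.0
```

```bash
python3 - <<'E'
from station import ctrl
from meas import *
s=ctrl.camera("side")[:,:,::-1].copy()
b=cv2.resize(s[155:255,260:340],None,fx=6,fy=6,interpolation=2)
cv2.imwrite("pics/p6.png",b);o=ctrl.get_obs();print(o["ee_pos"],o["force"],o["time_s"])
E
```

```text
[ 0.48921844 -0.11270552  0.05817976] [-2.04600949  0.01755421 -4.60791794] 18.0
```

View pics/p6.png

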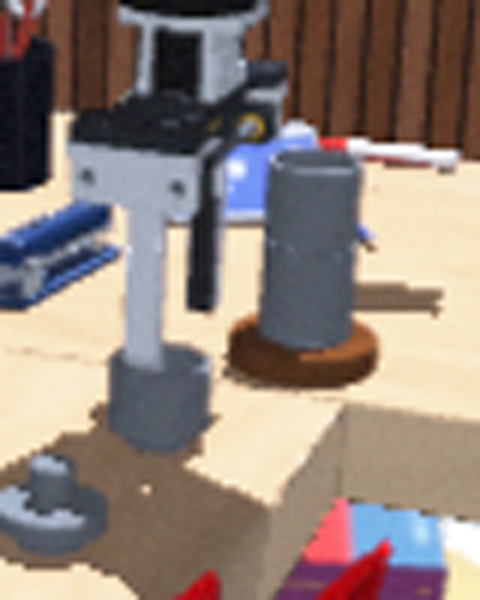

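The tower is straight so far. The fingers straddle the quartered cup, with the finger at about (145,300) and the cup at about (160,400). I'll check that x offset by projection.

```bash
python3 - <<'E'
from station import ctrl
from meas import *
cs=cam(ctrl,"side")
s=ctrl.camera("side")[:,:,::-1].copy();o=ctrl.get_obs()["ee_pos"];print(o)
x,y,z=o
print("tip proj",proj(cs,[[x,y+.053,z+.0],[x,y+.047,z],[x,y,.03],[.492,-.112,.018],[.492,-.112,.03]]))
for v in(205,210,215,218,221,224,226):
    g=cv2.cvtColor(s,cv2.COLOR_BGR2HSV)[v,272:302]
    print(v,g[:,2])
E
```

```text
[ 0.48972567 -0.1128051   0.06052319]
tip proj [[283.06313742 216.50176583]
 [283.67000989 215.88363764]
 [287.8741305  219.76195941]
 [287.01008016 223.05870864]
 [287.15366192 219.73999989]]
205 [247 247 248 247 247 247 247 247 243 189 189 187 187 189 197 177 248 248
 244 147  33  37  33  65 154 236 248 249 248 248]
210 [245 245 245 246 246 247 248 248 246 234 188 191 190 189 176 197 248 248
 248 248 248 247 247 248 247 242 161  83  80  62]
215 [247 246 240 240 240 209 118  81 103 169 168 181 183 184 180 135 102  99
 103  95  90 104 168 223 245 230  78  64  73  75]
218 [250 251 250 249 249 242 113  86  92  94 101 101 103 103 109 100  97  99
  97  99  97  92 107 195 223 230 205 132 121 112]
221 [249 249 248 248 248 241 113  89  98  97 100 100  99 101 102 101 100 102
 100  97  94  93 124 233 249 248 249 249 249 250]
224 [247 248 247 232 115 109  86  92  97  99  98 100 101 105 104 102 104 103
  99  99  93  94  94 146 192 248 248 248 248 247]
226 [247 247 240 158 120 115  81  92  92 100  99 100 103 102 102 101 100  99
  99  99  94  94  90 162 242 247 247 248 248 249]
```

Emit:
{"op": "jog_arm", "data": {
  "motion": [
    [-0.004, 0.001, 0, 0, 0, 0, 1],
    [0, 0, 0.02, 0, 0, 0, 1],
    [0, 0, 0.015, 0, 0, 0, 1],
    [0, 0, 0.01, 0, 0, 0, 1],
    [0, 0, 0, 0, 0, 0, 1]
  ]
}}

```text
time_s: 18.55
ee_pos: [0.4961, -0.1121, 0.0191]
eef_rot: [3.141, -0.0, 3.141]
force: [0.5, 0.3, 0.2]
grip_width: 0.0945
grip_force: 0.0
```

Emit:
{"op": "jog_arm", "data": {
  "motion": [
    [0, 0, 0, 0, 0, 0, -1],
    [0, 0, 0, 0, 0, 0, -1],
    [0, 0, 0, 0, 0, 0, -1],
    [0, 0, 0, 0, 0, 0, -1],
    [0, 0, 0, 0, 0, 0, -1]
  ]
}}

```text
time_s: 19.05
ee_pos: [0.4961, -0.112, 0.0194]
eef_rot: [3.142, 0.0, 3.141]
force: [0.1, 0.9, 0.9]
grip_width: 0.0574
grip_force: 0.4
```

Emit:
{"op": "jog_arm", "data": {
  "motion": [
    [0, 0, 0, 0, 0, 0, -1],
    [0, 0, 0, 0, 0, 0, -1],
    [0, 0, -0.02, 0, 0, 0, -1],
    [0, 0, -0.03, 0, 0, 0, -1],
    [0, 0, -0.04, 0, 0, 0, -1]
  ]
}}

```text
time_s: 19.55
ee_pos: [0.495, -0.1118, 0.1089]
eef_rot: [3.141, -0.003, 3.141]
force: [0.6, 0.3, -1.0]
grip_width: 0.056
grip_force: 12.0
```

Emit:
{"op": "jog_arm", "data": {
  "motion": [
    [0, 0, -0.04, 0, 0, 0, -1],
    [0, 0, -0.03, 0, 0, 0, -1],
    [0, 0, -0.02, 0, 0, 0, -1],
    [0, 0, 0, 0, 0, 0, -1],
    [0, 0, 0, 0, 0, 0, -1]
  ]
}}

```text
time_s: 20.05
ee_pos: [0.4957, -0.1119, 0.1982]
eef_rot: [3.141, -0.001, 3.141]
force: [0.8, 0.6, -2.7]
grip_width: 0.056
grip_force: 12.0
```

Emit:
{"op": "jog_arm", "data": {
  "motion": [
    [0.01, -0.03, 0, 0, 0, 0, -1],
    [0.01, -0.03, 0, 0, 0, 0, -1],
    [0.01, -0.03, 0, 0, 0, 0, -1],
    [0.01, -0.03, 0, 0, 0, 0, -1],
    [0.004, -0.03, 0, 0, 0, 0, -1]
  ]
}}

```text
time_s: 20.55
ee_pos: [0.4506, -0.2628, 0.1973]
eef_rot: [3.14, -0.002, 3.141]
force: [0.8, 0.2, -0.2]
grip_width: 0.0561
grip_force: 12.0
```

Emit:
{"op": "jog_arm", "data": {
  "motion": [
    [0, -0.0065, 0, 0, 0, 0, -1],
    [0, 0, 0.015, 0, 0, 0, -1],
    [0, 0, 0.015, 0, 0, 0, -1],
    [0, 0, 0, 0, 0, 0, -1],
    [0, 0, 0, 0, 0, 0, -1]
  ]
}}

```text
time_s: 21.05
ee_pos: [0.4518, -0.2679, 0.1687]
eef_rot: [3.141, -0.001, 3.141]
force: [0.3, -0.7, -1.6]
grip_width: 0.0559
grip_force: 12.0
```

```bash
python3 - <<'E'
from station import ctrl
from meas import *
cs=cam(ctrl,"side")
s=ctrl.camera("side")[:,:,::-1].copy();print(ctrl.get_obs()["ee_pos"])
cv2.imwrite("pics/p7.png",cv2.resize(s[135:235,265:365],None,fx=6,fy=6,interpolation=2))
for z in(.095,.12,.16,.168,.175,.183,.19):
    u,v=proj(cs,[[.452,-.268,z]])[0];g=cv2.cvtColor(s,cv2.COLOR_BGR2HSV)[int(round(v)),298:330];print(z,round(u,2),round(v,1),g[:,2])
E
```

```text
[ 0.45207082 -0.26814663  0.1692982 ]
0.095 312.01 190.1 [247 240 241 241 243 236 134  86  90  97 103  98 102 102 104 100 103 102
  98  97  94 127 235 248 248 247 248 248 248 249 248 249]
0.12 312.46 183.4 [254 255 254 248 246 243 205  82  89  96 103  96 100  94  99  89  88  94
  96  96  90  99 177 246 245 244 239 239 239 239 239 240]
0.16 313.18 172.6 [153 155 167 185 185 153  89 103  90  73  94 104 103 107 111 109 111 101
 103 104  97  96  97  88  85  90  83  49  95 114 116 114]
0.168 313.32 170.4 [ 60 113 114 117 106  66  85  96  61  87 115 179 178 178 183 176 153 103
 105 102  97  98  97  89  71  93  84  56  73 112 121 114]
0.175 313.45 168.4 [ 53 112 111 118 107  80  71  99  57  86 143 233 188 189 189 185 166 116
 102 102 105 100  95  89  69  90  89  66  63 111 112 115]
0.183 313.6 166.2 [ 51  94 115 117 113  81  67 111 103  89 106 171 188 189 191 189 179 117
 101 103  99  99  95  96  89  85  84  65  60 111 112 116]
0.19 313.73 164.3 [ 62  98 115 119 113  82  60 107 107  83 112 170 188 189 189 188 175 139
 114 101 103  96 100 118  93  87  87  73  53 114 109 116]
```

View pics/p7.png

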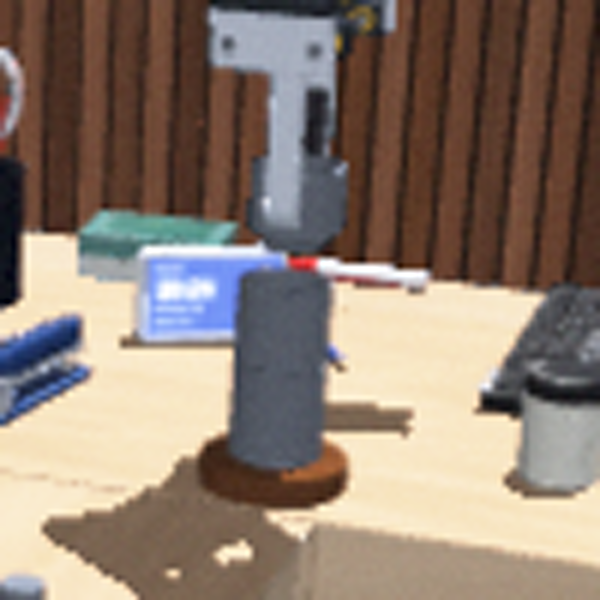

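The held quartered cup is upright but spans columns 247–348 in the crop, centred about 1.3 px to the right of the tower axis. That puts it about 4.5 mm too far in −x. I'll correct this and measure again using saturation.

Emit:
{"op": "jog_arm", "data": {
  "motion": [
    [-0.0045, 0, 0.012, 0, 0, 0, -1],
    [0, 0, 0, 0, 0, 0, -1],
    [0, 0, 0, 0, 0, 0, -1]
  ]
}}

```text
time_s: 21.4
ee_pos: [0.4564, -0.2683, 0.1569]
eef_rot: [3.141, -0.001, 3.141]
force: [0.2, -0.6, -0.9]
grip_width: 0.0564
grip_force: 12.0
```

```bash
python3 - <<'E'
from station import ctrl
from meas import *
cs=cam(ctrl,"side")
s=np.mean([ctrl.camera("side") for _ in range(4)],0)[:,:,::-1].astype(np.uint8);o=ctrl.get_obs()["ee_pos"];print(o,o[2]-.0194)
for z in(.09,.12,.15,.155,.16,.165,.17,.175,.18):
    u,v=proj(cs,[[.452,-.268,z]])[0];g=cv2.cvtColor(s,cv2.COLOR_BGR2HSV)[int(round(v)),298:330];print(z,round(u,2),round(v,1),g[:,1])
E
```

```text
[ 0.45645178 -0.26852687  0.15747368] 0.13807367562177766
0.09 311.92 191.4 [27 17 18 20 16 16 43 41 44 43 43 41 41 45 44 38 43 46 41 42 44 28 62 53
 51 53 57 57 56 55 55 56]
0.12 312.46 183.4 [ 22  11  39 120 134 133 136  40  40  41  46  44  45  41  42  47  49  48
  41  44  39  30  40  50  53  53  60  63  63  65  65  68]
0.15 313.0 175.3 [ 70  75  77  80  64  43  57  46  45  40  38  40  37  35  34  39  43  40
  41  47  43  46  27 149 158 155 150 120 127 126 130 126]
0.155 313.09 173.9 [101  98  81  74  73  54  29  43  50  40  35  34  33  37  35  40  40  46
  44  44  43  39  18 158 155 149 154 128 137 132 129 130]
0.16 313.18 172.6 [108 101  88  69  75  62  17  44  37  40  36  35  32  30  31  34  40  40
  43  41  45  41  18 149 153 155 153 135 130 130 126 129]
0.165 313.27 171.2 [ 26  83  82  87 128 118  96  41  41  37  35  32  28  32  31  39  40  45
  43  44  45  38  18 147 149 158 146 130 123 131 129 127]
0.17 313.36 169.8 [138 132 127 125 130 116  92  45  42  39  34  33  28  30  32  37  43  43
  43  44  42  42  32 140 151 150 149 142 126 131 130 130]
0.175 313.45 168.4 [123 130 127 127 125 123  95  44  47  37  34  34  31  31  32  36  42  40
  43  45  41  40  42  20 154 156 148 142 128 133 127 127]
0.18 313.54 167.1 [125 126 129 131 125 121  91  36  44  37  34  34  30  31  32  33  44  40
  36  45  43  45  41  19 151 159 150 136 127 133 126 129]
```

Emit:
{"op": "jog_arm", "data": {
  "motion": [
    [0.0018, 0, 0.008, 0, 0, 0, -1],
    [0, 0, 0.004, 0, 0, 0, -1],
    [0, 0, 0.003, 0, 0, 0, -1],
    [0, 0, 0, 0, 0, 0, -1],
    [0, 0, 0, 0, 0, 0, -1]
  ]
}}

```text
time_s: 22.1
ee_pos: [0.4546, -0.2685, 0.1422]
eef_rot: [3.142, -0.0, 3.141]
force: [0.5, -0.3, -0.6]
grip_width: 0.0558
grip_force: 12.0
```

Emit:
{"op": "jog_arm", "data": {
  "motion": [
    [0, 0, 0.002, 0, 0, 0, -1],
    [0, 0, 0.001, 0, 0, 0, -1],
    [0, 0, 0, 0, 0, 0, -1],
    [0, 0, 0, 0, 0, 0, -1]
  ]
}}

```text
time_s: 22.5
ee_pos: [0.4546, -0.2685, 0.1392]
eef_rot: [3.142, -0.0, 3.141]
force: [-0.9, 0.7, -0.9]
grip_width: 0.0561
grip_force: 12.0
```

Emit:
{"op": "jog_arm", "data": {
  "motion": [
    [0, 0, 0.001, 0, 0, 0, -1],
    [0, 0, 0.001, 0, 0, 0, -1],
    [0, 0, 0, 0, 0, 0, -1]
  ]
}}

```text
time_s: 22.8
ee_pos: [0.4547, -0.2685, 0.1374]
eef_rot: [-3.141, 0.0, 3.141]
force: [0.2, 0.5, 1.1]
grip_width: 0.0561
grip_force: 12.0
```

Emit:
{"op": "jog_arm", "data": {
  "motion": [
    [0, 0, 0, 0, 0, 0, 1],
    [0, 0, 0, 0, 0, 0, 1],
    [0, 0, 0, 0, 0, 0, 1],
    [0, 0, 0, 0, 0, 0, 1],
    [0, 0, 0, 0, 0, 0, 1]
  ]
}}

```text
time_s: 23.3
ee_pos: [0.4546, -0.2685, 0.1372]
eef_rot: [-3.142, 0.0, 3.141]
force: [0.7, -1.2, 0.1]
grip_width: 0.0918
grip_force: 0.0
```

Emit:
{"op": "jog_arm", "data": {
  "motion": [
    [0, 0, -0.03, 0, 0, 0, 1],
    [0, 0, -0.03, 0, 0, 0, 1],
    [0, 0, -0.03, 0, 0, 0, 1],
    [0, 0, 0, 0, 0, 0, 1],
    [0, 0, 0, 0, 0, 0, 1]
  ]
}}

```text
time_s: 23.8
ee_pos: [0.4546, -0.2685, 0.2272]
eef_rot: [-3.141, 0.0, 3.141]
force: [-0.1, -0.6, -0.5]
grip_width: 0.094
grip_force: 0.0
```

Emit:
{"op": "jog_arm", "data": {
  "motion": [
    [-0.005, 0.03, 0, 0, 0, 0, 1],
    [-0.005, 0.03, 0, 0, 0, 0, 1],
    [-0.005, 0.03, 0, 0, 0, 0, 1],
    [-0.005, 0.03, 0, 0, 0, 0, 1],
    [-0.005, 0.03, 0, 0, 0, 0, 1]
  ]
}}

```text
time_s: 24.3
ee_pos: [0.4793, -0.1171, 0.2258]
eef_rot: [3.141, -0.002, 3.141]
force: [-0.5, -0.3, -0.3]
grip_width: 0.0942
grip_force: 0.0
```

Emit:
{"op": "jog_arm", "data": {
  "motion": [
    [-0.005, 0.03, 0, 0, 0, 0, 1],
    [-0.005, 0.03, 0, 0, 0, 0, 1],
    [-0.005, 0.03, 0, 0, 0, 0, 1],
    [-0.005, 0.03, 0, 0, 0, 0, 1],
    [0, 0.03, 0, 0, 0, 0, 1]
  ]
}}

```text
time_s: 24.8
ee_pos: [0.4995, 0.0327, 0.2257]
eef_rot: [3.142, -0.002, 3.141]
force: [-0.2, -0.1, -0.0]
grip_width: 0.0939
grip_force: 0.0
```

Emit:
{"op": "jog_arm", "data": {
  "motion": [
    [0, 0, 0, 0, 0, 0, 1],
    [0, 0, 0.03, 0, 0, 0, 1],
    [0, 0, 0.04, 0, 0, 0, 1],
    [0, 0, 0.04, 0, 0, 0, 1],
    [0, 0, 0.03, 0, 0, 0, 1]
  ]
}}

```text
time_s: 25.3
ee_pos: [0.4983, 0.0309, 0.084]
eef_rot: [-3.142, -0.003, 3.14]
force: [1.0, 0.3, 1.0]
grip_width: 0.0941
grip_force: 0.0
```

Emit:
{"op": "jog_arm", "data": {
  "motion": [
    [0, 0, 0.01, 0, 0, 0, 1],
    [0, 0, 0, 0, 0, 0, 1],
    [0, 0, 0, 0, 0, 0, 1]
  ]
}}

```text
time_s: 25.6
ee_pos: [0.5004, 0.0313, 0.0783]
eef_rot: [-3.142, 0.001, 3.141]
force: [-0.6, -0.4, 0.1]
grip_width: 0.094
grip_force: 0.0
```

```bash
python3 - <<'E'
from station import ctrl
from meas import *
cs=cam(ctrl,"side")
s=np.mean([ctrl.camera("side") for _ in range(4)],0)[:,:,::-1].astype(np.uint8);o=ctrl.get_obs();print(o["ee_pos"],o["time_s"])
x,y,z=o["ee_pos"]
cv2.imwrite("pics/p8.png",cv2.resize(s[155:265,240:340],None,fx=5.4,fy=5.4,interpolation=2))
h=cv2.cvtColor(s,cv2.COLOR_BGR2HSV)
print("tip",proj(cs,[[x,y+.05,z]]))
for zz in(.043,.038,.034,.022,.018,.014):
    u,v=proj(cs,[[.5,.032,zz]])[0];print(zz,round(u,2),round(v,1),h[int(round(v)),255:285,2])
for zz in(.11,.12,.135,.15,.16):
    u,v=proj(cs,[[.452,-.268,zz]])[0];print(zz,round(u,2),round(v,1),h[int(round(v)),298:328,1])
E
```

```text
[0.50037129 0.03145557 0.07835159] 25.8
tip [[263.76669156 226.45558133]]
0.043 269.73 231.5 [248 248 247 247 248 248 249 248 248 244 188 110  95  95  98 119 153 222
 249 248 247 247 247 247 248 248 249 249 249 248]
0.038 269.69 233.0 [248 248 248 248 249 248 247 248 247 239  86  96  96  95  94  92  96 176
 249 248 248 248 248 248 248 249 249 248 248 248]
0.034 269.66 234.2 [248 249 248 248 248 247 247 247 247 240  88  96  97 101  99  98  97 174
 249 248 248 247 248 249 249 249 249 248 248 248]
0.022 269.56 237.9 [247 241 153 112  81  83  82  82  84  83  84  95  95  96  97  92  85  83
 113 189 189 193 205 249 247 247 247 247 247 247]
0.018 269.53 239.1 [240 151 117 112  81  83  84  85  84  82  82  88  94  94  95  89  83 112
 192 202 203 204 198 235 247 247 247 247 248 247]
0.014 269.5 240.3 [153 114 119 114  82  86  82  83  84  83  85  85  86  83  86  86  96 155
 202 202 202 194 144 177 248 248 248 247 247 247]
0.11 312.28 186.1 [ 81 134 135 135 134 135 120  43  42  41  43  45  36  46  41  40  41  43
  41  45  44  13  62  60  70  56  55  54  55  53]
0.12 312.46 183.4 [ 23  12  40 121 134 135 134  44  38  41  45  41  49  50  40  47  45  43
  46  38  40  28  48  50  53  56  60  64  63  68]
0.135 312.72 179.4 [135 135 133 135 135 134 136  57  43  39  46  44  46  43  43  47  43  43
  46  42  43  49  26   9   3   2   2   1   3   3]
0.15 313.0 175.3 [ 71  78  77  81  66  46  71  42  39  42  40  45  46  44  43  42  40  38
  41  44  44  40  41  26 152 155 154 125 133 125]
0.16 313.18 172.6 [104 103  85  69  73  64  25  43  45  45  43  41  40  44  44  45  48  45
  44  44  43  45  40  20 156 149 149 120 130 131]
```

View pics/p8.png

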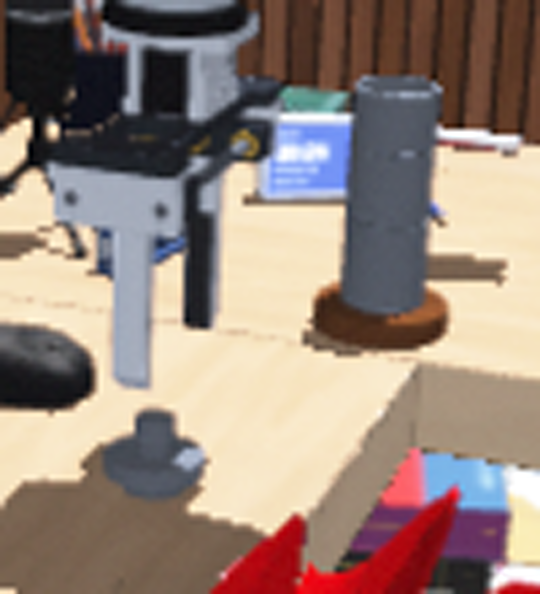

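The tower is straight and fully seated. The lid's knob is about 1 px left of prediction, so I'll use x≈0.503. Lowering onto the knob.

Emit:
{"op": "jog_arm", "data": {
  "motion": [
    [-0.0026, 0.0005, 0.015, 0, 0, 0, 1],
    [0, 0, 0.02, 0, 0, 0, 1],
    [0, 0, 0.012, 0, 0, 0, 1],
    [0, 0, 0.005, 0, 0, 0, 1],
    [0, 0, 0, 0, 0, 0, 1]
  ]
}}

```text
time_s: 26.3
ee_pos: [0.5024, 0.032, 0.0251]
eef_rot: [-3.142, -0.0, 3.141]
force: [-1.2, 0.2, -0.2]
grip_width: 0.0942
grip_force: 0.0
```

Emit:
{"op": "jog_arm", "data": {
  "motion": [
    [0, 0, 0, 0, 0, 0, -1],
    [0, 0, 0, 0, 0, 0, -1],
    [0, 0, 0, 0, 0, 0, -1],
    [0, 0, 0, 0, 0, 0, -1],
    [0, 0, 0, 0, 0, 0, -1]
  ]
}}

```text
time_s: 26.8
ee_pos: [0.5025, 0.032, 0.0254]
eef_rot: [3.142, 0.0, 3.141]
force: [-0.3, -1.1, 0.5]
grip_width: 0.0572
grip_force: 0.0
```

Emit:
{"op": "jog_arm", "data": {
  "motion": [
    [0, 0, 0, 0, 0, 0, -1],
    [0, 0, 0, 0, 0, 0, -1],
    [0, 0, 0, 0, 0, 0, -1],
    [0, 0, 0, 0, 0, 0, -1],
    [0, 0, 0, 0, 0, 0, -1]
  ]
}}

```text
time_s: 27.3
ee_pos: [0.5024, 0.032, 0.0252]
eef_rot: [-3.142, -0.0, 3.141]
force: [0.6, 0.0, -0.3]
grip_width: 0.0233
grip_force: 12.0
```

Emit:
{"op": "jog_arm", "data": {
  "motion": [
    [0, 0, 0, 0, 0, 0, -1],
    [0, 0, -0.02, 0, 0, 0, -1],
    [0, 0, -0.04, 0, 0, 0, -1],
    [0, 0, -0.04, 0, 0, 0, -1],
    [0, 0, -0.04, 0, 0, 0, -1]
  ]
}}

```text
time_s: 27.8
ee_pos: [0.502, 0.0319, 0.1667]
eef_rot: [-3.142, -0.0, 3.141]
force: [-0.3, -0.1, -1.1]
grip_width: 0.0231
grip_force: 12.0
```

Emit:
{"op": "jog_arm", "data": {
  "motion": [
    [0, 0, -0.04, 0, 0, 0, -1],
    [0, 0, -0.03, 0, 0, 0, -1],
    [0, 0, 0, 0, 0, 0, -1],
    [0, 0, 0, 0, 0, 0, -1],
    [0, 0, 0, 0, 0, 0, -1]
  ]
}}

```text
time_s: 28.3
ee_pos: [0.5019, 0.032, 0.2337]
eef_rot: [3.142, -0.002, 3.141]
force: [-0.3, -0.4, -0.9]
grip_width: 0.0232
grip_force: 12.0
```

Emit:
{"op": "jog_arm", "data": {
  "motion": [
    [0.005, -0.03, 0, 0, 0, 0, -1],
    [0.005, -0.03, 0, 0, 0, 0, -1],
    [0.005, -0.03, 0, 0, 0, 0, -1],
    [0.005, -0.03, 0, 0, 0, 0, -1],
    [0.005, -0.03, 0, 0, 0, 0, -1]
  ]
}}

```text
time_s: 28.8
ee_pos: [0.4765, -0.1191, 0.2338]
eef_rot: [3.141, -0.002, 3.141]
force: [0.9, -0.3, -0.6]
grip_width: 0.0232
grip_force: 12.0
```

Emit:
{"op": "jog_arm", "data": {
  "motion": [
    [0.005, -0.03, 0, 0, 0, 0, -1],
    [0.005, -0.03, 0, 0, 0, 0, -1],
    [0.005, -0.03, 0, 0, 0, 0, -1],
    [0.005, -0.03, 0, 0, 0, 0, -1],
    [0.005, -0.03, 0, 0, 0, 0, -1]
  ]
}}

```text
time_s: 29.3
ee_pos: [0.4515, -0.269, 0.2337]
eef_rot: [3.14, -0.002, 3.141]
force: [-0.5, 0.6, -0.8]
grip_width: 0.0233
grip_force: 12.0
```

Emit:
{"op": "jog_arm", "data": {
  "motion": [
    [0, 0, 0, 0, 0, 0, -1],
    [0, 0, 0.015, 0, 0, 0, -1],
    [0, 0, 0.01, 0, 0, 0, -1],
    [0, 0, 0, 0, 0, 0, -1],
    [0, 0, 0, 0, 0, 0, -1]
  ]
}}

```text
time_s: 29.8
ee_pos: [0.4523, -0.2675, 0.2101]
eef_rot: [3.141, -0.001, 3.141]
force: [-1.1, 0.0, -0.7]
grip_width: 0.0235
grip_force: 12.0
```

```bash
python3 - <<'E'
from station import ctrl
from meas import *
cs=cam(ctrl,"side")
s=np.mean([ctrl.camera("side") for _ in range(4)],0)[:,:,::-1].astype(np.uint8);o=ctrl.get_obs();print(o["ee_pos"],o["time_s"])
z=o["ee_pos"][2]
cv2.imwrite("pics/p9.png",cv2.resize(s[125:225,265:365],None,fx=6,fy=6,interpolation=2))
h=cv2.cvtColor(s,cv2.COLOR_BGR2HSV)
for zz in(.135,.15,.16,z-.0253+.011,z-.0253+.014,z-.0253+.017,z-.0253+.02):
    u,v=proj(cs,[[.452,-.268,zz]])[0];print(round(zz,3),round(u,2),round(v,1),h[int(round(v)),298:328,1])
E
```

```text
[ 0.45237359 -0.26792242  0.21068518] 30.0
0.135 312.72 179.4 [135 134 134 134 136 135 137  57  38  42  45  45  45  43  40  44  45  45
  45  41  42  43  29   9   3   2   1   1   3   3]
0.15 313.0 175.3 [ 72  75  79  80  67  43  70  36  44  40  43  42  43  43  40  48  43  43
  43  43  45  41  40  23 154 151 148 120 127 131]
0.16 313.18 172.6 [104 103  86  68  75  62  24  36  41  43  43  45  42  44  43  45  45  45
  42  41  45  43  39  23 152 152 151 135 133 126]
0.196 313.85 162.5 [120 126 130 133 130 134 138 111  44  43  44  45  44  41  43  48  43  43
  43  41  41  39  38  20 147 150 149 147 133 129]
0.199 313.9 161.7 [120 126 130 133 130 134 138 111  44  43  44  45  44  41  43  48  43  43
  43  41  41  39  38  20 147 150 149 147 133 129]
0.202 313.96 160.8 [125 123 129 132 129 133 125 112  41  46  42  43  44  41  38  38  40  37
  38  42  42  43  43  26 148 152 143 151 128 133]
0.205 314.02 160.0 [127 123 126 130 130 125 128 114  39  42  42  40  44  40  40  43  40  41
  43  43  42  46  47  30 156 150 149 143 125 127]
```

View pics/p9.png

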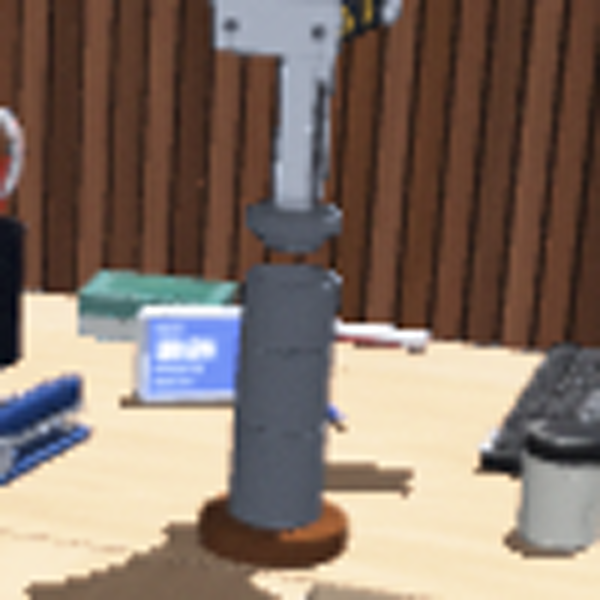

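The lid hangs directly above the tower axis, with the disc at (293,220) and the tower top at (292,275). Lowering.

Emit:
{"op": "jog_arm", "data": {
  "motion": [
    [0, -0.0005, 0.01, 0, 0, 0, -1],
    [0, 0, 0.007, 0, 0, 0, -1],
    [0, 0, 0.004, 0, 0, 0, -1],
    [0, 0, 0.003, 0, 0, 0, -1],
    [0, 0, 0, 0, 0, 0, -1]
  ]
}}

```text
time_s: 30.5
ee_pos: [0.452, -0.2684, 0.1858]
eef_rot: [3.141, -0.001, 3.141]
force: [-0.1, -0.6, -1.4]
grip_width: 0.0232
grip_force: 12.0
```

Emit:
{"op": "jog_arm", "data": {
  "motion": [
    [0, 0, 0.001, 0, 0, 0, -1],
    [0, 0, 0.001, 0, 0, 0, -1],
    [0, 0, 0, 0, 0, 0, -1]
  ]
}}

```text
time_s: 30.8
ee_pos: [0.4522, -0.2685, 0.1842]
eef_rot: [-3.142, 0.0, 3.141]
force: [-0.7, -0.0, -1.4]
grip_width: 0.0238
grip_force: 12.0
```

Emit:
{"op": "jog_arm", "data": {
  "motion": [
    [0, 0, 0.001, 0, 0, 0, -1],
    [0, 0, 0, 0, 0, 0, -1],
    [0, 0, 0, 0, 0, 0, 1],
    [0, 0, 0, 0, 0, 0, 1],
    [0, 0, 0, 0, 0, 0, 1]
  ]
}}

```text
time_s: 31.3
ee_pos: [0.4522, -0.2685, 0.1833]
eef_rot: [-3.141, 0.0, 3.141]
force: [0.6, -0.9, 0.7]
grip_width: 0.0441
grip_force: 0.0
```

Emit:
{"op": "jog_arm", "data": {
  "motion": [
    [0, 0, 0, 0, 0, 0, 1],
    [0, 0, 0, 0, 0, 0, 1],
    [0, 0, 0, 0, 0, 0, 1],
    [0, 0, 0, 0, 0, 0, 1],
    [0, 0, 0, 0, 0, 0, 1]
  ]
}}

```text
time_s: 31.8
ee_pos: [0.4522, -0.2685, 0.1832]
eef_rot: [-3.142, 0.0, 3.141]
force: [0.2, -0.8, -0.7]
grip_width: 0.0842
grip_force: 0.0
```

Emit:
{"op": "jog_arm", "data": {
  "motion": [
    [0, 0, -0.02, 0, 0, 0, 1],
    [0, 0, -0.03, 0, 0, 0, 1],
    [0, 0, -0.03, 0, 0, 0, 1],
    [0, 0, 0, 0, 0, 0, 1],
    [0, 0, 0, 0, 0, 0, 1]
  ]
}}

```text
time_s: 32.3
ee_pos: [0.4522, -0.2685, 0.2632]
eef_rot: [-3.141, 0.0, 3.141]
force: [-0.6, -0.6, 0.0]
grip_width: 0.0941
grip_force: 0.0
```

Emit:
{"op": "jog_arm", "data": {
  "motion": [
    [0, 0.03, 0, 0, 0, 0, 1],
    [0, 0.04, 0, 0, 0, 0, 1],
    [0, 0.04, 0, 0, 0, 0, 1],
    [0, 0.04, 0, 0, 0, 0, 1],
    [0, 0, 0, 0, 0, 0, 1]
  ]
}}

```text
time_s: 32.8
ee_pos: [0.4519, -0.1151, 0.2622]
eef_rot: [3.141, -0.001, -3.139]
force: [0.1, 0.9, -0.5]
grip_width: 0.0941
grip_force: 0.0
```

Emit:
{"op": "jog_arm", "data": {
  "motion": [
    [0, 0, 0, 0, 0, 0, 1],
    [0, 0, 0, 0, 0, 0, 1],
    [0, 0, 0, 0, 0, 0, 1],
    [0, 0, 0, 0, 0, 0, 1],
    [0, 0, 0, 0, 0, 0, 1]
  ]
}}

```text
time_s: 33.3
ee_pos: [0.4523, -0.119, 0.2631]
eef_rot: [3.142, -0.0, 3.14]
force: [0.1, -0.9, -0.9]
grip_width: 0.094
grip_force: 0.0
```

```bash
python3 - <<'E'
from station import ctrl
from meas import *
s=ctrl.camera("side")[:,:,::-1].copy();t=ctrl.camera("top")[:,:,::-1].copy();o=ctrl.get_obs();print(o["ee_pos"],o["time_s"])
a=cv2.resize(t[180:260,345:425],(480,480),interpolation=2);b=cv2.resize(s[135:235,270:330],(288,480),interpolation=2)
cv2.imwrite("pics/p10.png",np.hstack([a,b]))
print(proj(cam(ctrl,"side"),[[.452,-.2685,.202],[.452,-.2685,.018]]),proj(cam(ctrl,"top"),[[.452,-.2685,.202],[.452,-.2685,.18]]))
E
```

```text
[ 0.45227348 -0.11873663  0.26315288] 33.4
[[313.98839572 160.89614652]
 [310.71781641 210.05094269]] [[391.20362434 224.51904078]
 [389.0526139  224.8882291 ]]
```

View pics/p10.png

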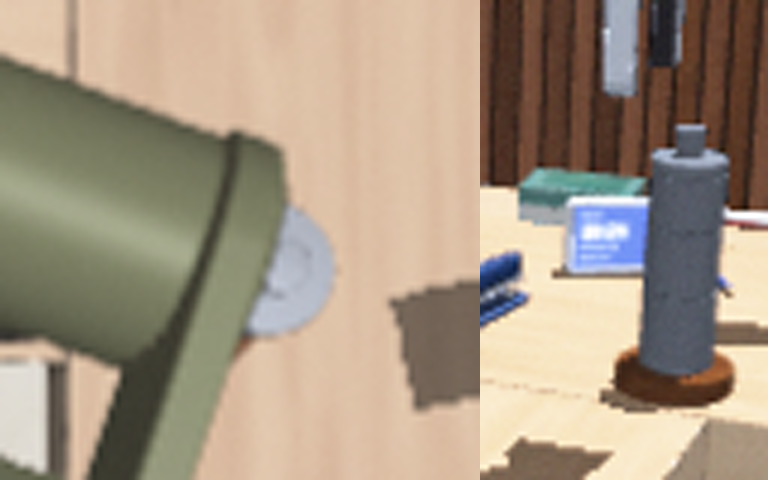

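The finished tower stands straight. The knob top is at about (313.8,161.5) px, against (314.0,160.9) predicted for a fully seated stack, and the arm is clear.

```bash
python3 -c "
from station import ctrl
print(ctrl.hand_in())"
```

```text
the job is handed in; nothing more can be done
None
```

I built the tower on its base in order (plain, halved, quartered, lid) and handed it in at about 33 s; my last pictures showed it straight and fully seated with the arm clear, but the hand-in gave no verdict.

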